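# Hang the blue tile carrier in the drying-line rail and set its brake

## Robot

A 6-joint arm with a two-finger parallel gripper is mounted at the origin on the work surface. World frame = base frame: x ahead of the robot, y to its left, z up, the work surface at z = 0. Lengths are in m, angles in rad, forces in N, time in s.
With the tool pointing down it reaches from about 0.35 to 0.875 m from the base axis. Payload 4.2 kg.
Tool frame: the origin (TCP) lies at the very end of the fingers, on their centre line; the grasp point (between the pads) lies 19 mm behind it; z points along the fingers, y is the line along which they close (so a half turn about z gives the same grasp; the last joint's range is limited). The gripper opens to 87 mm and grips with 3 to 60 N. Pads are 19 mm wide; open, the fingers measure 117 mm over their backs; the gripper's body (75 mm by 190 mm) begins 51 mm behind the grasp point.
Start: joints at [-1.081, 0.385, 0.008, 0, -1.194, -0.259], TCP at [0.143, -0.608, 0.184] pointing down, gripper open.
Joint ranges: [-3.14, 3.14], [-1.21, 2.06], [-1.07, 1.41], [-3.16, 2.05], [-2.99, -0.16], [-3.1, 3.1]. Speed limits (rad/s): [2.79, 2.79, 3.14, 3.14, 3.14, 3.14].

## Interface

Orientations are given as a unit quaternion [w, x, y, z].
In Python, from workcell import telemetry, viewer, robot gives the robot as it stands.
- The arm moves only by the tool step_arm, never from a script. Its argument "moves" is one flat list of numbers, 7 for each row, row after row: the turn, a rotation vector about the tool's x, y, z scaled (see below), then the shift along the tool's x, y, z scaled (see below), then the closure, from 0 (fully open) to 1 (shut). A call has 1 to 20 rows; each row shifts and turns the commanded pose from where the row before left it, along the tool's axes as they then stand; what a row does not reach is not made up. The controller multiplies each number of a shift by 300 mm and each number of a turn by 2 rad. A row lasts 1/10 s, in which the tool goes at most 50 mm and 8.59 degrees, less where a joint would pass 70% of its speed; a pose out of reach is approached as far as the arm can. A call with a number of a shift or a turn outside -1 to 1 is refused whole. A call with a gripper value outside its range is refused whole. The fingers move at their own pace and stop on an object; "grip_force" is the grip in N (left out, the last holds). Time passes only in rows, so rows that do not move let the fingers close. It gives the time, the measured TCP pose, the force, the opening and the grip force at its end, in the units of the state.
- telemetry.read_state(): the state, without advancing time (a new reading comes with each control period).
- viewer.capture(name): name is "scene" or "top" or "wrist"; returns the picture (384x512x3 uint8, blue, green, red); there is no depth.
- viewer.camera_params(name): a dict with "fx", "fy", "cx", "cy" (pixels), "xyz" and "orientation" of the camera in the world. Camera axes: x right, y down, z forward; pixel columns grow to the right and rows downward; lengths in m; the calibration is good to about 2 mm. A picture is of the moment at which its call begins: read the wrist's pose just before it. camera_params takes no time and is no camera call; for the wrist camera it gives the pose at the moment of the call.
- robot.sign_off(): hands the job in; it is judged then, once.
The state is a dict: "t": time; "joint_pos": joint angles; "qd": joint speeds; "tau": joint torques, N m; "tcp_pos": TCP position; "ee_rot": TCP orientation; "force": force on the tool from outside, world axes, zero at the start; "wrist_torque": the same for the moment, N m; "opening": finger opening in m; "grip_force": force on a finger pad.
Only numpy, scipy, OpenCV 4.12 (cv2) and the standard library are available. Lean on these libraries where they do the work, as an engineer would, in place of code of your own. Each camera call takes 0.05 s, during which the arm holds its last target. There are 200 camera calls.

## Task

Take the blue tile carrier, lift its hook over the front lip of the green drying rail and lower it behind the lip, tile facing the robot, feeling along the brass strip until the hook sinks fully home into the strip's pocket; keep hold of it until it is down, do not drop it in. Then let go and lower the red-tipped brake lever at the end of the rail all the way down. Leave the orange carrier standing where it is.

Things in the scene. Friction and masses are not known exactly. Their poses are not given: they have to be found in the camera images.
- blue_grip (a point): Centre of the grip (12 x 30 x 60 mm tall) on top of the BLUE tile carrier (all blue); 0.3-0.65 kg, standing loose, this point 163 mm above its underside. x: from tile side to hook side, y: its width, z up. Below the grip an upright plate, 5 mm thick (x, centred here), 110 mm wide, top 30 mm below this point; the 100 mm tile and a foot reaching 47 mm out are on its -x side.
- blue_tongue (a point): Middle of the bottom edge of the blue carrier's hook tongue: 18.5 mm towards +x and 82 mm below blue_grip, same axes. Tongue 6 mm thick (x), 60 mm wide (y), hanging from a bridge whose underside is 44 mm and top 52 mm above this point. The gap between tongue and plate, 13 mm wide (x = 2.5 to 15.5 mm from blue_grip), takes the rail's lip.
- clay_grip (a point): The same point as blue_grip on an identical loose carrier painted ORANGE, with a terracotta tile; a bystander that must stay standing where it is.
- rail: Fixed green-fronted drying rail, 350 mm long (y), origin on the table under the middle of its channel; x from the robot's side to the far side, z up. Free between y = -115 and 115 mm; grey end blocks (top z = 180 mm) beyond. Hook home in the pocket: blue_grip near x = -19 mm (8 mm play either way), z = 220 mm here; tongue only standing on the strip: z = 232 mm.
- rail_lip (a point): Middle of the top edge of the rail's green front wall, the anti-jump lip: 5 mm thick, 174 mm above the table, at x = -10.5 mm in the rail's frame; the wall's lower edge is 75 mm above the table.
- rail_strip (a point): Channel behind the lip at the rail's middle, at the height of the brass strip's top (150 mm). Channel 16 mm wide in x, far wall top at 162 mm. The strip has one pocket, 70 mm long (y), 12 mm deep. The pocket's middle lies up to 25 mm either way along y from this point and is NOT reported: feel for it with the tongue, or see it as the dark gap in the brass.
- lever_pivot (a point): Pivot of the brake lever, on the end block at the rail's +y end, 200 mm above the table. Turns with the lever: its y axis points along the arm, which is 85 mm long, 14 mm wide, 10 mm thick, centred on this point's height.
- lever_knob (a point): Middle of the upper face of the lever's red tip (22 by 30 by 16 mm), 77 mm from the pivot along the arm and 8 mm above the arm's centre line.
- lever (a joint): Brake lever angle, rad: 0 = all the way down (level, on its stop, pointing out along the rail's +y), positive = raised (at most 1.1). It stays where it is left; friction about 0.2 N m, so 4 to 5 N pushes it down at 45 mm from the pivot.
There are look-alikes about, which are no part of the job. Leave any turquoise look-alike of the part that bears blue_grip alone.

How it is judged:
On the way, in this order (a step that is already met when the one before it is completed fails the run):
1. the blue carrier's hook is home in the pocket behind the lip while the gripper still holds it (z of blue_grip in the frame of rail between 0.212 and 0.226 m and x of blue_grip in the frame of rail between -0.036 and -0.006 m and y of blue_grip in the frame of rail between -0.05 and 0.05 m and contact force between the fingers and blue above 0.5 N), for 0.1 s.
2. then the brake lever is down (value of joint lever below 0.12 rad), for 0.2 s.
At the end, for the whole second after the job is handed in: Blue carrier at rest (under 20 mm/s), hook home in the pocket: grip centre at height 212-226 mm, 6-36 mm on the robot's side of the channel's middle, within 50 mm of the rail's middle along it, tilt under 0.15 rad; brake lever within 0.12 rad of fully down (z of blue_grip in the frame of rail between 0.212 and 0.226 m and x of blue_grip in the frame of rail between -0.036 and -0.006 m and y of blue_grip in the frame of rail between -0.05 and 0.05 m and angle between blue_grip's own z axis and vertical below 0.15 rad and linear speed of blue below 0.02 m/s and value of joint lever below 0.12 rad); the robot touches nothing.
It fails at once if the orange carrier is shoved more than 30 mm or knocked over (distance of clay_grip from where it was at the start of the episode above 0.03 m or angle between clay_grip's own z axis and vertical above 0.4 rad).
It also fails if it takes over 54 s, if anything falls off the work surface, if the arm or the gripper's body presses on something with over 40 N, if the wrist force passes 120 N, or if a joint passes its speed limit or range.

## Working session

There is one attempt and no reset: what is moved stays moved. The work goes in short steps, Python scripts to look and compute and a tool call to move; the robot and the scene stay as the last step left them, time stands still between calls to the robot, and variables do not carry over. Pictures are saved under pics/ and viewed, at most 10 in all, crops included, and the job is handed in when it is done.

Besides the shell and the picture viewer there is one more tool, called after ">>>" by a JSON object that holds its "api" and its "payload". step_arm: Moves the arm, as the interface text tells. Its arguments: {"type":"object","properties":{"moves":{"type":"array"},"grip_force":{"type":"number"}},"required":["moves"]}

```bash
mkdir -p pics; python3 - <<'E'
from workcell import telemetry, viewer, robot
import cv2
for n in("scene","top"):
    im=viewer.capture(n); cv2.imwrite(f"pics/{n}0.png",cv2.resize(im,(800,600),interpolation=cv2.INTER_CUBIC)); cv2.imwrite(f"{n}_raw.png",im)
    print(n,viewer.camera_params(n))
print(viewer.camera_params("wrist")); print(telemetry.read_state())
E
```

```text
scene {'fx': 384.0549459744892, 'fy': 384.0549459744892, 'cx': 259.7306271572709, 'cy': 193.83536947554978, 'xyz': array([ 1.19838624, -0.1328623 ,  0.80526146]), 'orientation': array([-0.32421077,  0.70804389,  0.56541803, -0.27177873])}
top {'fx': 406.3358330469087, 'fy': 406.3358330469087, 'cx': 260.08117570489674, 'cy': 191.77696034814747, 'xyz': array([0.36947299, 0.02026269, 1.03893552]), 'orientation': array([-0.02713105,  0.70646246, -0.70636513,  0.03497144])}
{'fx': 289.50525705256536, 'fy': 289.50525705256536, 'cx': 249.92345017443142, 'cy': 186.72452664987998, 'xyz': array([ 0.06088572, -0.62750893,  0.38490361]), 'orientation': array([0.09526843, 0.61347279, 0.77437876, 0.12211712])}
{'t': 0.1, 'joint_pos': array([-1.08143094e+00,  3.85485024e-01,  6.78836491e-03, -4.06357832e-04,
       -1.19399480e+00, -2.58580584e-01]), 'qd': array([-1.23098797e-05, -8.39330471e-04,  4.55559128e-03,  7.11805274e-04,
        1.37376297e-03, -7.67708504e-04]), 'tau': array([ 1.60864231e-03, -3.91692674e+01,  1.87935591e+01,  4.23194468e+00,
        1.34358896e-02, -6.75107935e-05]), 'tcp_pos': array([ 0.14282298, -0.60785041,  0.18318019]), 'ee_rot': array([-1.70360714e-04, -1.15061995e-01,  9.93357843e-01,  9.51065699e-04]), 'force': array([-0.07348274, -0.19801525,  0.03314876]), 'wrist_torque': array([-0.01140029, -0.00054336, -0.08677534]), 'grip_force': 0.0, 'opening': 0.08689499165945395}
```

View pics/scene0.png

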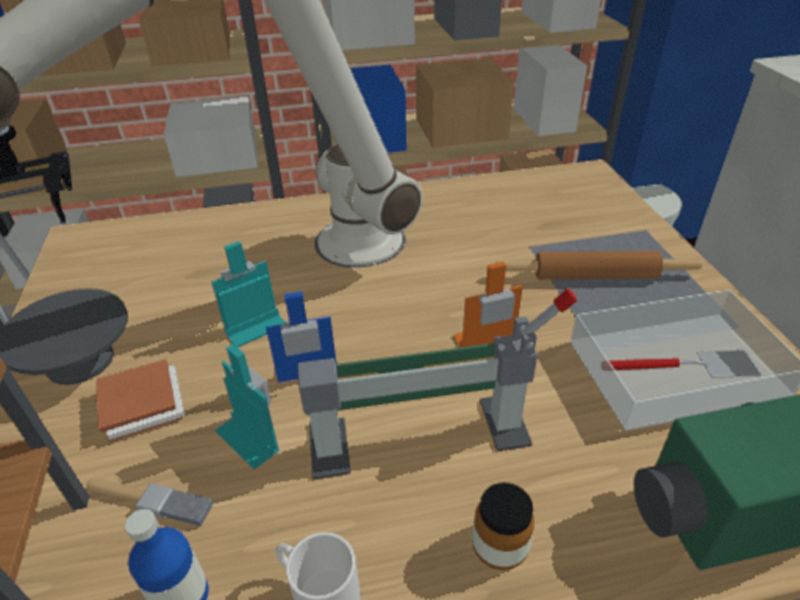

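View pics/top0.png

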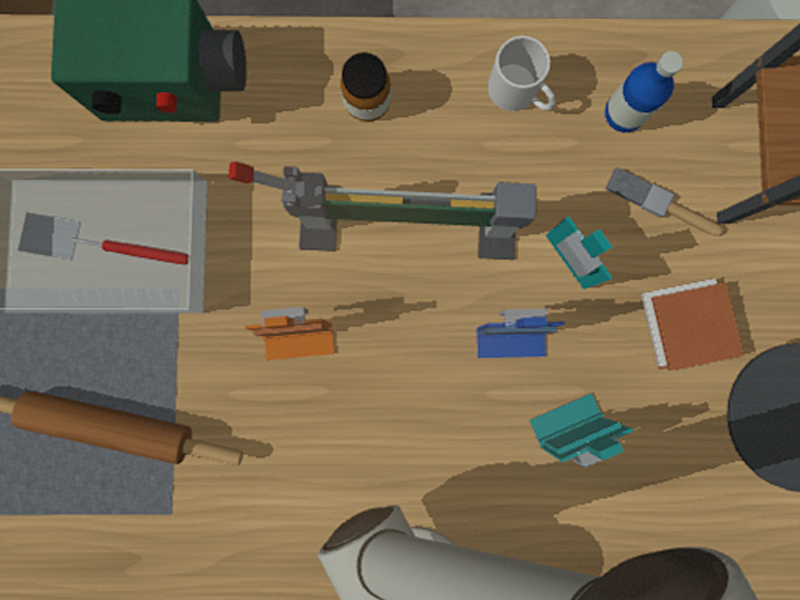

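Scene: the blue carrier stands at (300,335), just robot-side of the rail. Orange is at (490,310), the raised lever's red tip is at (565,300), and the turquoise look-alikes are at (245,290) and (250,410). In the top view (up = +x, left = +y) blue is at (515,330), the rail runs (290..535, 200), and the dark pocket gap in the brass is near (430,200). I'll enlarge it.

```bash
python3 - <<'E'
import cv2
im=cv2.imread("top_raw.png"); c=im[95:245,150:350]; cv2.imwrite("pics/topcrop.png",cv2.resize(c,(800,600),interpolation=cv2.INTER_CUBIC))
im=cv2.imread("scene_raw.png"); c=im[165:315,165:365]; cv2.imwrite("pics/scenecrop.png",cv2.resize(c,(800,600),interpolation=cv2.INTER_CUBIC))
E
```

```text
(no output)
```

View pics/topcrop.png

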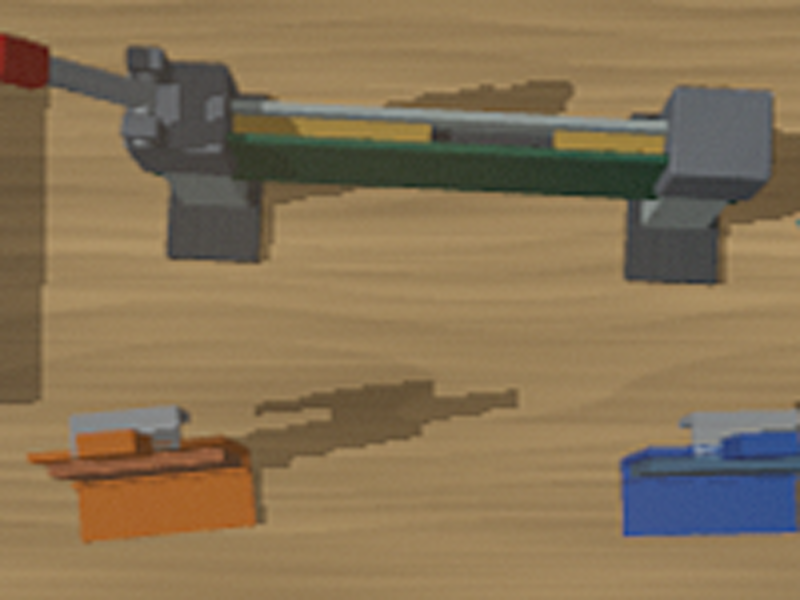

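View pics/scenecrop.png

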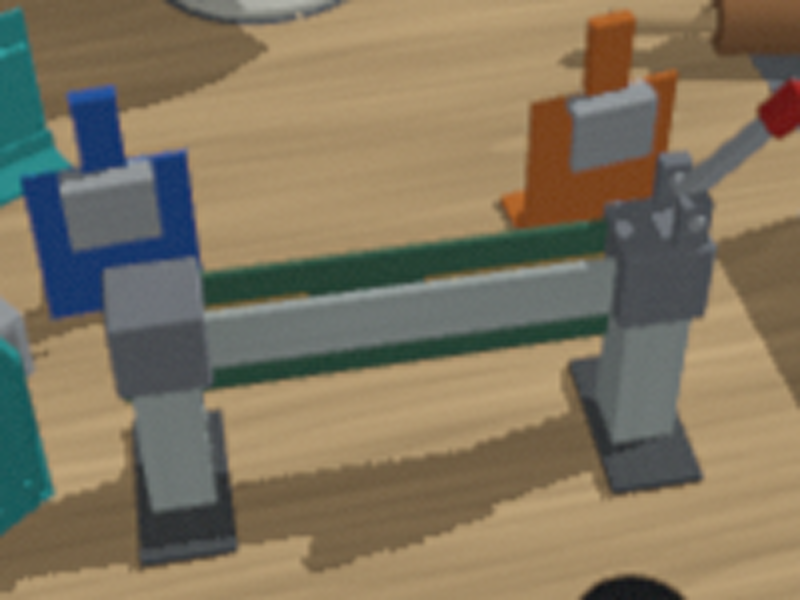

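Top crop: the lip's rear top edge runs (232,137) to (667,155), and the pocket gap spans (432,132) to (555,140). The scene crop gives blue plate top corners (22,178) and (187,150), grip top (70,95) to (115,88), tongue bottom (72,250) to (160,235), and lip top edge (205,275) to (607,225). I'll fit the poses from these.

```bash
cat > h.py <<'E'
import numpy as np, cv2
from scipy.spatial.transform import Rotation as R
from scipy.optimize import least_squares
from workcell import telemetry, viewer, robot
def rot(q): return R.from_quat(np.array(q)[[1,2,3,0]])
def proj(P,c):
    p=rot(c["orientation"]).inv().apply(np.atleast_2d(P)-c["xyz"])
    return np.c_[c["fx"]*p[:,0]/p[:,2]+c["cx"],c["fy"]*p[:,1]/p[:,2]+c["cy"]]
def ray(uv,c,z):
    d=rot(c["orientation"]).apply([(uv[0]-c["cx"])/c["fx"],(uv[1]-c["cy"])/c["fy"],1.])
    return c["xyz"]+d*(z-c["xyz"][2])/d[2]
def place(p,L):  # p=x,y,yaw ; L local pts (z above table)
    return R.from_euler("z",p[2]).apply(np.atleast_2d(L))+[p[0],p[1],0]
def fit(obs,p0): # obs: list of (cam,local,uv)
    f=lambda p: np.concatenate([(proj(place(p,L),c)[0]-uv) for c,L,uv in obs])
    r=least_squares(f,p0,loss="soft_l1"); return r.x,r.fun.reshape(-1,2)
E
cat > a.py <<'E'
from h import *
np.set_printoptions(precision=4,suppress=True)
S=viewer.camera_params("scene");T=viewer.camera_params("top")
s=lambda u,v:np.array([165+u/4-.4,165+v/4-.4]); t=lambda u,v:np.array([150+u/4-.4,95+v/4-.4])
rail=[(T,[-.008,.115,.174],t(232,137)),(T,[-.008,-.115,.174],t(667,155)),(T,[.008,.115,.162],t(232,112)),(T,[.008,-.115,.162],t(667,130)),
(S,[-.013,-.115,.174],s(205,275)),(S,[-.013,.115,.174],s(607,225))]
pr,e=fit(rail,[.6,0,0]);print("rail",pr,e)
for u in((432,132),(555,140)):
    w=ray(t(*u),T,.150);print("pocket",R.from_euler("z",-pr[2]).apply(w-[pr[0],pr[1],0]))
bl=[(S,[.0025,-.055,.133],s(22,178)),(S,[.0025,.055,.133],s(187,150)),(S,[.006,-.015,.193],s(70,95)),(S,[.006,.015,.193],s(115,88)),
(S,[.0215,-.03,.081],s(72,250)),(S,[.0215,.03,.081],s(160,235)),(S,[.0025,-.055,0.],s(50,318)),(T,[-.0495,.055,.006],t(625,535)),(T,[-.0495,-.055,.006],np.array([546,356])/1.5625-.3)]
pb,e=fit(bl,[.4,-.1,0]);print("blue",pb,e)
dist=lambda a,b:0
og=ray(t(108,440),T,.193);print("orange grip top",og)
E
python3 a.py
```

```text
rail [ 0.5868  0.0059 -0.0421] [[ 1.4101 -0.63  ]
 [-1.2495 -0.4987]
 [ 2.4178 -0.1983]
 [-1.829  -0.1251]
 [ 0.9251 -1.5755]
 [-2.6171 -2.2685]]
pocket [0.004  0.0102 0.15  ]
pocket [ 0.0025 -0.0585  0.15  ]
blue [ 0.4154 -0.1618  0.0104] [[-0.4646  0.3385]
 [ 0.0982  0.5899]
 [-0.385   1.8237]
 [ 0.2651  1.738 ]
 [ 0.101  -0.1691]
 [ 0.4544 -0.2078]
 [ 0.4451  0.0204]
 [ 0.053   0.8561]
 [ 0.0417  1.1961]]
orange grip top [0.4171 0.1845 0.193 ]
```

>>> {"api": "step_arm", "payload": {"moves": [0,0,0,-0.087,0.0885,-0.021,0,0,0,0,-0.087,0.0885,-0.021,0,0,0,0,-0.087,0.0885,-0.021,0,0,0,0,-0.087,0.0885,-0.021,0,0,0,0,-0.087,0.0885,-0.021,0,0,0,0,-0.087,0.0885,-0.021,0,0,0,0,-0.087,0.0885,-0.021,0,0,0,0,-0.087,0.0885,-0.021,0,0,0,0,-0.087,0.0885,-0.021,0,0,0,0,-0.087,0.0885,-0.021,0,0,0,0,-0.087,0.0885,-0.021,0,0,0,0,-0.087,0.0885,-0.021,0,0,0,0,-0.087,0.0885,-0.021,0,0,0,0,-0.087,0.0885,-0.021,0]}}

```text
t: 1.5
tcp_pos: [0.4139, -0.1614, 0.2724]
ee_rot: [-0.0, -0.115, 0.993, 0.0]
force: [0.5, -0.2, 0.8]
opening: 0.087
grip_force: 0.0
```

>>> {"api": "step_arm", "payload": {"moves": [0,0,-0.0675,0,0,0,0,0,0,-0.0675,0,0,0,0,0,0,-0.0675,0,0,0,0,0,0,-0.0675,0,0,0,0,0,0,-0.0675,0,0,0,0,0,0,-0.0675,0,0,0,0,0,0,-0.0675,0,0,0,0,0,0,-0.0675,0,0,0,0,0,0,-0.0675,0,0,0,0,0,0,-0.0675,0,0,0,0,0,0,0,0,0,0,0,0,0,0,0,0,0,0]}}

```text
t: 2.7
tcp_pos: [0.4134, -0.1629, 0.2721]
ee_rot: [0.0, 0.71, -0.705, -0.0]
force: [-0.4, 0.3, 0.4]
opening: 0.0874
grip_force: 0.0
```

```bash
python3 - <<'E'
from h import *
s=telemetry.read_state(); c=viewer.camera_params("wrist"); im=viewer.capture("wrist"); cv2.imwrite("w1_raw.png",im)
cv2.imwrite("pics/w1.png",cv2.resize(im,(800,600),interpolation=cv2.INTER_CUBIC))
import json; json.dump({k:np.array(v).tolist() for k,v in c.items()},open("w1.json","w"))
print(s["t"],s["tcp_pos"],s["joint_pos"],"\n",rot(s["ee_rot"]).as_matrix().round(4)); print(c["xyz"])
g=place([.4154,-.1618,.0104],[[a,b,.193] for a in(-.006,.006) for b in(-.015,.015)]); print(proj(g,c)*1.5625)
E
```

```text
2.7 [ 0.4134365  -0.16290542  0.27207576] [-7.64579722e-03  1.29112521e-02 -2.47213121e-01 -1.81089684e-04
 -1.31132665e+00  1.48300963e-02] 
 [[ 7.1e-03 -1.0e+00 -7.0e-04]
 [-1.0e+00 -7.1e-03  2.0e-04]
 [-2.0e-04  7.0e-04 -1.0e+00]]
[ 0.41439858 -0.24746314  0.47380158]
[[397.20449514 262.44868277]
 [397.12221251 306.68495996]
 [378.41854166 262.49880029]
 [378.9149744  306.73217565]]
```

View pics/w1.png

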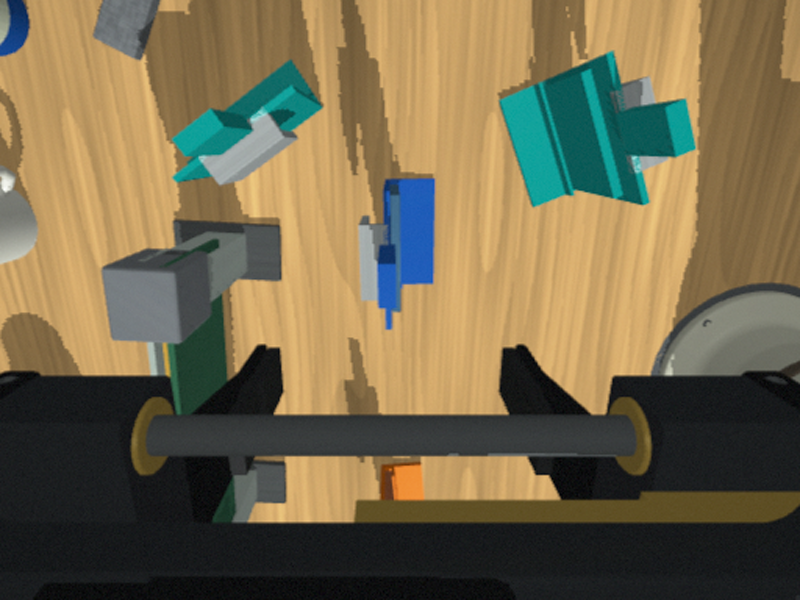

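The wrist view shows the blue grip's top face at cols 378–397, rows 262–308, matching the prediction, with both fingers clear. Descend and grip.

>>> {"api": "step_arm", "payload": {"moves": [0,0,0,-0.0037,-0.0067,0.07,0,0,0,0,0,0,0.07,0,0,0,0,0,0,0.07,0,0,0,0,0,0,0.07,0,0,0,0,0,0,0.07,0,0,0,0,0,0,0.07,0,0,0,0,0,0,0,0,0,0,0,0,0,0,0]}}

```text
t: 3.55
tcp_pos: [0.4159, -0.162, 0.1467]
ee_rot: [0.0, 0.71, -0.704, 0.0]
force: [0.0, 0.2, 0.1]
opening: 0.087
grip_force: 0.0
```

>>> {"api": "step_arm", "payload": {"moves": [0,0,0,0,0,0,1,0,0,0,0,0,0,1,0,0,0,0,0,0,1,0,0,0,0,0,0,1,0,0,0,0,0,0,1,0,0,0,0,0,0,1,0,0,0,0,0,0,1,0,0,0,0,0,0,1], "grip_force": 40}}

```text
t: 4.35
tcp_pos: [0.4157, -0.1618, 0.1463]
ee_rot: [0.0, 0.711, -0.704, -0.0]
force: [0.2, -0.1, -0.4]
opening: 0.0311
grip_force: 0.0
```

>>> {"api": "step_arm", "payload": {"moves": [0,0,0,0,0,0,1,0,0,0,0,0,0,1,0,0,0,0,0,0,1,0,0,0,0,0,0,1,0,0,0,0,0,0,1,0,0,0,0,0,0,1]}}

```text
t: 4.95
tcp_pos: [0.4157, -0.1619, 0.1463]
ee_rot: [0.0, 0.711, -0.704, 0.0]
force: [0.0, -0.9, -0.8]
opening: 0.0115
grip_force: 40.0
```

>>> {"api": "step_arm", "payload": {"moves": [0,0,0,0,0,-0.03,1,0,0,0,0,0,-0.068,1,0,0,0,0,0,-0.068,1,0,0,0,0,0,-0.068,1,0,0,0,0,0,-0.068,1,0,0,0,0,0,-0.068,1,0,0,0,0,0,-0.038,1,0,0,0,-0.03,0,0,1,0,0,0,-0.09,0,0,1,0,0,0,-0.09,0,0,1,0,0,0,-0.09,0,0,1,0,0,0,-0.09,0,0,1,0,0,0,-0.06,0,0,1,0,0,0.026,-0.03,0,0,1,0,0,0,0,0,0,1,0,0,0,0,0,0,1]}}

```text
t: 6.55
tcp_pos: [0.4133, -0.0178, 0.2677]
ee_rot: [-0.001, -0.693, 0.721, 0.001]
force: [-0.5, -0.5, -5.6]
opening: 0.0117
grip_force: 40.0
```

```bash
python3 - <<'E'
from h import *
s=telemetry.read_state(); c=viewer.camera_params("wrist"); im=viewer.capture("wrist"); sc=viewer.capture("scene")
cv2.imwrite("pics/w2.png",np.hstack([cv2.resize(im,(400,300)),cv2.resize(sc[120:270,165:365],(400,300),interpolation=cv2.INTER_CUBIC)]))
print(s["t"],s["tcp_pos"],s["force"],s["wrist_torque"],s["opening"],s["grip_force"],"\n",rot(s["ee_rot"]).as_matrix().round(4))
E
```

```text
6.55 [ 0.41331334 -0.01782976  0.26771535] [-0.49631281 -0.51613123 -5.64207257] [-0.14826319  0.10398533 -0.00037829] 0.01165770364579467 39.98311936855316 
 [[-4.020e-02 -9.992e-01 -2.600e-03]
 [-9.992e-01  4.020e-02 -7.000e-04]
 [ 8.000e-04  2.600e-03 -1.000e+00]]
```

View pics/w2.png

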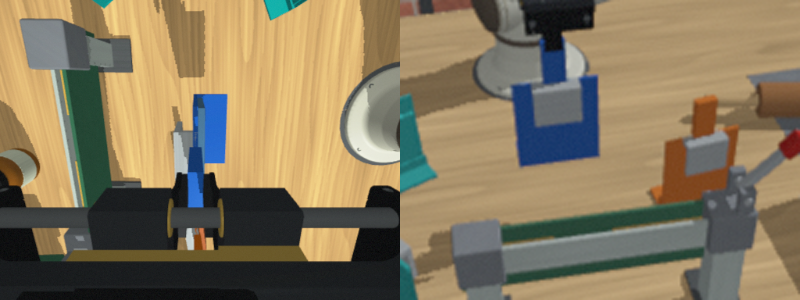

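The wrist and scene views show blue held upright and the rail ahead. Move over the lip.

>>> {"api": "step_arm", "payload": {"moves": [0,0,0,-0.0037,-0.05,0,1,0,0,0,-0.0037,-0.09,0,1,0,0,0,-0.0037,-0.1,0,1,0,0,0,-0.0037,-0.1,0,1,0,0,0,-0.0037,-0.09,0,1,0,0,0,-0.0037,-0.06,0,1,0,0,0,0,-0.022,0,1,0,0,0,0,0,0,1,0,0,0,0,0,0,1,0,0,0,0,0,0,1]}}

```text
t: 7.65
tcp_pos: [0.5672, -0.0178, 0.269]
ee_rot: [0.0, -0.692, 0.722, -0.0]
force: [-0.2, 0.6, -5.7]
opening: 0.0114
grip_force: 40.0
```

```bash
python3 - <<'E'
from h import *
s=telemetry.read_state(); c=viewer.camera_params("wrist"); im=viewer.capture("wrist"); sc=viewer.capture("scene")
a=cv2.resize(im[0:250,50:350],(480,400),interpolation=cv2.INTER_CUBIC); b=cv2.resize(sc[150:300,205:325],(320,400),interpolation=cv2.INTER_CUBIC)
cv2.imwrite("pics/w3.png",np.hstack([a,b]))
print(s["t"],s["tcp_pos"],s["force"],"\n",rot(s["ee_rot"]).as_matrix().round(4))
p=[.5868,.0059,-.0421]
L=lambda pts:(proj(place(p,pts),c)-[50,0])*1.6
print("lip edges y -.115,-.05", L([[-.013,-.115,.174],[-.008,-.115,.174],[-.013,-.06,.174],[-.008,-.06,.174]]), "farwall",L([[.008,-.115,.162],[.008,-.06,.162]]))
r=R.from_euler("z",p[2]).inv().apply(s["tcp_pos"]-np.array([p[0],p[1],0])); print("rail frame",r)
h=s["tcp_pos"][2]+.0167
print("tongue bottom -y corners", L([[r[0]+.0155,r[1]-.03,h-.082],[r[0]+.0215,r[1]-.03,h-.082],[r[0]+.0215,r[1]-.03,h-.03],[r[0]+.0025,r[1]-.055,h-.03]]))
E
```

```text
7.65 [ 0.56724276 -0.01782921  0.26903966] [-0.16074921  0.58085206 -5.67954812] 
 [[-4.200e-02 -9.991e-01  1.000e-04]
 [-9.991e-01  4.200e-02  1.000e-04]
 [-1.000e-04 -1.000e-04 -1.000e+00]]
lip edges y -.115,-.05 [[311.44620068 139.5281842 ]
 [303.19612088 139.52229939]
 [311.86429539 230.0453474 ]
 [304.08097134 230.03913958]] farwall [[278.49409973 139.9071604 ]
 [280.69206317 227.05444217]]
rail frame [-0.01854121 -0.0245313   0.26903966]
tongue bottom -y corners [[294.0090618  247.74039831]
 [283.75107786 247.73204761]
 [275.60090252 269.62067278]
 [315.22282841 217.0392662 ]]
```

View pics/w3.png

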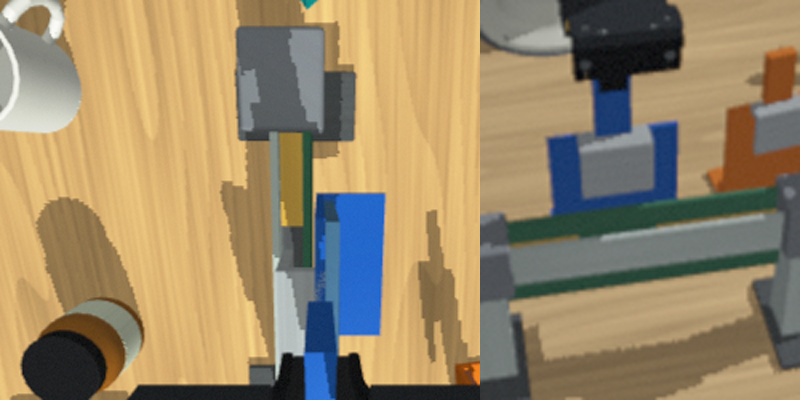

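The wrist view agrees with the model: lip at cols 303–312, far wall at 279, pocket edge near row 226. Lower now.

>>> {"api": "step_arm", "payload": {"moves": [0,0,0,0,0,0.033,1,0,0,0,0,0,0.033,1,0,0,0,0,0,0.033,1,0,0,0,0,0,0.033,1,0,0,0,0,0,0.033,1,0,0,0,0,0,0,1,0,0,0,0,0,0,1]}}

```text
t: 8.45
tcp_pos: [0.568, -0.0178, 0.219]
ee_rot: [-0.0, -0.692, 0.722, 0.0]
force: [0.7, 0.0, -5.0]
opening: 0.0112
grip_force: 40.0
```

>>> {"api": "step_arm", "payload": {"moves": [0,0,0,0,0,0.009,1,0,0,0,0,0,0.009,1,0,0,0,0,0,0.009,1,0,0,0,0,0,0,1,0,0,0,0,0,0,1]}}

```text
t: 8.95
tcp_pos: [0.568, -0.0177, 0.2111]
ee_rot: [-0.0, -0.692, 0.722, 0.0]
force: [0.3, -0.4, -6.1]
opening: 0.0109
grip_force: 40.0
```

Grip centre is at 228 mm with no contact force, so the tongue is already below the strip top, in the pocket. Continue to the floor.

>>> {"api": "step_arm", "payload": {"moves": [0,0,0,0,0,0.009,1,0,0,0,0,0,0.009,1,0,0,0,0,0,0.007,1,0,0,0,0,0,0,1,0,0,0,0,0,0,1,0,0,0,0,0,0,1]}}

```text
t: 9.55
tcp_pos: [0.568, -0.0176, 0.2036]
ee_rot: [-0.0, -0.692, 0.722, 0.0]
force: [0.4, 0.4, -6.2]
opening: 0.0112
grip_force: 40.0
```

>>> {"api": "step_arm", "payload": {"moves": [0,0,0,0,0,0.004,1,0,0,0,0,0,0.003,1,0,0,0,0,0,0,1,0,0,0,0,0,0,1]}}

```text
t: 9.95
tcp_pos: [0.5686, -0.0178, 0.2033]
ee_rot: [0.001, -0.692, 0.722, -0.001]
force: [-3.1, 0.9, 6.6]
opening: 0.0117
grip_force: 40.0
```

It sits on the pocket floor: the force flipped to +6.6 N at grip height 220 mm. Unload, open, and rise.

>>> {"api": "step_arm", "payload": {"moves": [0,0,0,0,0,-0.003,1,0,0,0,0,0,0,1,0,0,0,0,0,0,0.85,0,0,0,0,0,0,0.7,0,0,0,0,0,0,0.5,0,0,0,0,0,0,0.5,0,0,0,0,0,0,0.5,0,0,0,0,0,0,0.5]}}

```text
t: 10.75
tcp_pos: [0.5682, -0.0176, 0.2024]
ee_rot: [0.0, -0.692, 0.722, -0.0]
force: [0.5, 0.1, -0.4]
opening: 0.0409
grip_force: 0.0
```

>>> {"api": "step_arm", "payload": {"moves": [0,0,0,0,0,-0.03,0.5,0,0,0,0,0,-0.06,0.5,0,0,0,0,0,-0.1,0.5,0,0,0,0,0,-0.1,0.5,0,0,0,0,0,-0.1,0.5,0,0,0,0,0,-0.05,0.5,0,0,0,0,0,0,1,0,0,0,0,0,0,1]}}

```text
t: 11.55
tcp_pos: [0.5677, -0.0175, 0.3342]
ee_rot: [0.0, -0.692, 0.722, 0.0]
force: [-0.2, 0.3, -1.1]
opening: 0.0342
grip_force: 0.0
```

```bash
python3 - <<'E'
from h import *
s=telemetry.read_state(); sc=viewer.capture("scene"); tp=viewer.capture("top")
cv2.imwrite("pics/w4.png",np.hstack([cv2.resize(sc[150:300,230:380],(400,400),interpolation=cv2.INTER_CUBIC),cv2.resize(tp[80:180,130:230],(400,400),interpolation=cv2.INTER_CUBIC)]))
print(s["t"],s["tcp_pos"],s["force"],s["opening"])
E
```

```text
11.55 [ 0.56771796 -0.01746737  0.33418913] [-0.16898895  0.3162791  -1.13188287] 0.034207893791988186
```

View pics/w4.png

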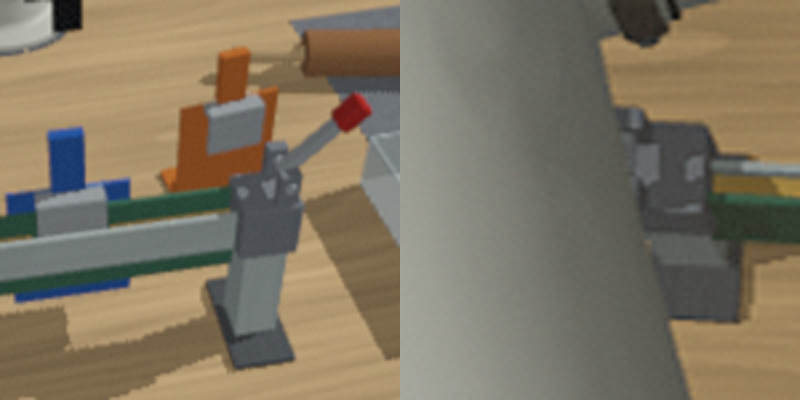

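Blue hangs hooked behind the lip with its grip at (65,160), orange is untouched, and the lever's red tip is at (352,113) in the scene crop. Triangulate the knob.

```bash
python3 - <<'E'
from h import *
np.set_printoptions(precision=4,suppress=True)
S=viewer.camera_params("scene");T=viewer.camera_params("top")
f=lambda P:np.r_[proj(P,S)[0]-[362-.3,192.4-.3],proj(P,T)[0]-[154,109.8]]
r=least_squares(f,[.6,.2,.25]);k=r.x;print("knob",k,r.fun)
p=[.5868,.0059,-.0421]
l=R.from_euler("z",-p[2]).apply(k-[p[0],p[1],0]);a=np.arcsin(min(1,(k[2]-.2)/.077));print("rail",l,"angle",a,"pivot y",l[1]-.077*np.cos(a))
piv=np.array([l[0],l[1]-.077*np.cos(a),.2])
for ang in(a,0.):
  for d in(.05,.07): print(ang,d,place(p,piv+[0,d*np.cos(ang)-.005*np.sin(ang),d*np.sin(ang)+.005*np.cos(ang)]))
m=telemetry.read_state(); print(m["tcp_pos"],m["opening"],rot(m["ee_rot"]).as_matrix().round(3))
E
```

```text
knob [0.6005 0.2202 0.2539] [ 0.0785 -0.0178  0.067   0.0208]
rail [0.0046 0.2147 0.2539] angle 0.7761611073197809 pivot y 0.15974628700123938
0.7761611073197809 0.05 [[0.5995 0.1975 0.2386]]
0.7761611073197809 0.07 [[0.6001 0.2117 0.2526]]
0.0 0.05 [[0.6003 0.2153 0.205 ]]
0.0 0.07 [[0.6011 0.2352 0.205 ]]
[ 0.5673 -0.0176  0.333 ] 0.02724604840888444 [[-0.042 -0.999 -0.003]
 [-0.999  0.042 -0.   ]
 [ 0.     0.003 -1.   ]]
```

>>> {"api": "step_arm", "payload": {"moves": [0,0,0,-0.06,-0.011,0,1,0,0,0,-0.12,-0.011,0,1,0,0,0,-0.12,-0.011,0,1,0,0,0,-0.12,-0.011,0,1,0,0,0,-0.12,-0.011,0,1,0,0,0,-0.12,-0.011,0,1,0,0,0,-0.09,-0.011,0,1,0,0,0,-0.044,0,0,1,0,0,0,0,0,0,1,0,0,0,0,0,0,1], "grip_force": 10}}

```text
t: 12.65
tcp_pos: [0.6008, 0.2191, 0.3341]
ee_rot: [-0.001, -0.692, 0.722, -0.0]
force: [-1.0, 0.0, 0.2]
opening: 0.0007
grip_force: 0.0
```

>>> {"api": "step_arm", "payload": {"moves": [0,0,0,0,0,0.06,1,0,0,0,0,0,0.06,1,0,0,0,0,0,0.06,1,0,0,0,0,0,0.05,1,0,0,0,0,0,0.04,1,0,0,0,0,0,0.04,1,0,0,0,0,0,0,1]}}

```text
t: 13.35
tcp_pos: [0.6002, 0.2184, 0.2397]
ee_rot: [-0.002, -0.692, 0.722, 0.001]
force: [-0.6, 0.6, -0.5]
opening: -0.0
grip_force: 0.0
```

>>> {"api": "step_arm", "payload": {"moves": [0,0,0,0,0,0.03,1,0,0,0,0,0,0.03,1,0,0,0,0,0,0.02,1,0,0,0,0,0,0.015,1,0,0,0,0,0,0.01,1,0,0,0,0,0,0,1,0,0,0,0,0,0,1]}}

```text
t: 14.05
tcp_pos: [0.601, 0.2191, 0.2096]
ee_rot: [-0.0, -0.692, 0.722, 0.0]
force: [0.6, -0.1, 1.9]
opening: 0.0005
grip_force: 0.5
```

```bash
python3 - <<'E'
from h import *
s=telemetry.read_state(); sc=viewer.capture("scene")
cv2.imwrite("pics/w5.png",cv2.resize(sc[130:280,230:380],(600,600),interpolation=cv2.INTER_CUBIC))
print(s["t"],s["tcp_pos"],s["force"],s["wrist_torque"])
E
```

```text
14.05 [0.60099274 0.21909317 0.20963982] [ 0.56226859 -0.08523062  1.92658326] [ 0.09445038 -0.00738818  0.02961768]
```

View pics/w5.png

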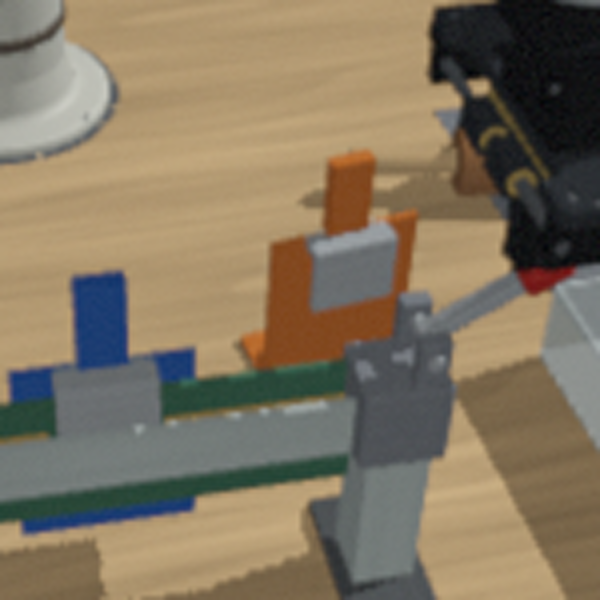

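Fingertips are on the red knob at (545,278), and the lever is most of the way down. Push on slowly until the stop.

>>> {"api": "step_arm", "payload": {"moves": [0,0,0,0,0,0.007,1,0,0,0,0,0,0.007,1,0,0,0,0,0,0,1,0,0,0,0,0,0,1]}}

```text
t: 14.5
tcp_pos: [0.6011, 0.2193, 0.2056]
ee_rot: [-0.0, -0.692, 0.722, 0.0]
force: [-0.2, 0.3, 2.1]
opening: 0.0005
grip_force: 0.7
```

>>> {"api": "step_arm", "payload": {"moves": [0,0,0,0,0,0.007,1,0,0,0,0,0,0,1,0,0,0,0,0,0,1]}}

```text
t: 14.8
tcp_pos: [0.601, 0.2194, 0.2035]
ee_rot: [-0.0, -0.692, 0.722, 0.0]
force: [0.7, 0.1, 0.9]
opening: 0.0007
grip_force: 0.7
```

>>> {"api": "step_arm", "payload": {"moves": [0,0,0,0,0,0.007,1,0,0,0,0,0,0.007,1,0,0,0,0,0,0,1,0,0,0,0,0,0,1]}}

```text
t: 15.2
tcp_pos: [0.6009, 0.2193, 0.1991]
ee_rot: [-0.0, -0.692, 0.722, 0.0]
force: [-0.1, 0.2, 1.6]
opening: 0.0006
grip_force: 0.6
```

```bash
python3 - <<'E'
from h import *
s=telemetry.read_state(); sc=viewer.capture("scene")
cv2.imwrite("pics/w6.png",cv2.resize(sc[160:240,300:380],(600,600),interpolation=cv2.INTER_CUBIC))
print(s["t"],s["tcp_pos"],s["force"],s["wrist_torque"])
E
```

```text
15.2 [0.60088119 0.21926097 0.19909757] [-0.11373233  0.20878492  1.59983067] [ 0.16777659 -0.07882097 -0.03300824]
```

View pics/w6.png

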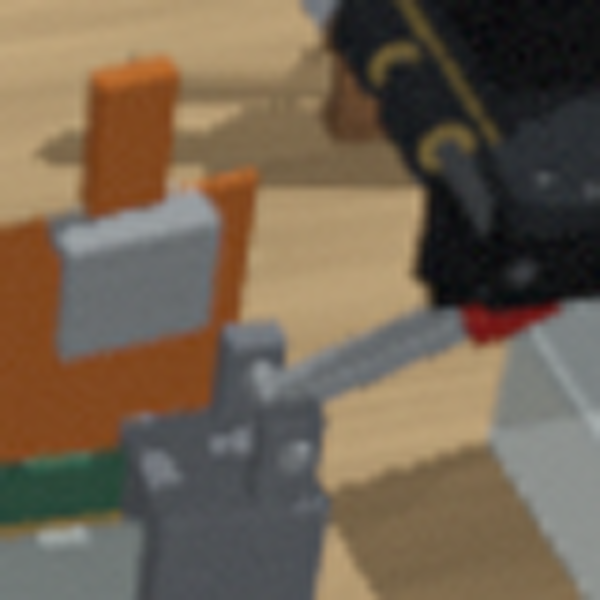

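Lever arm runs from (265,385) to the red tip at about (510,320), still sloped more than the rail. Compare with what the model predicts at different angles.

```bash
python3 - <<'E'
from h import *
np.set_printoptions(precision=4,suppress=True)
S=viewer.camera_params("scene"); p=[.5868,.0059,-.0421]; m=telemetry.read_state()
q=lambda P:(proj(P,S)-[300,160])*7.5
print("tcp",q(m["tcp_pos"]))
for a in(0,.1,.2,.3,.4,.776):
  print(a,q(place(p,[[.0046,.1597+d*np.cos(a)-h*np.sin(a),.2+d*np.sin(a)+h*np.cos(a)] for d,h in((0,0),(.062,0),(.077,-.008),(.092,-.008))])).round(0).tolist())
print("rail-frame tcp",R.from_euler("z",-p[2]).apply(m["tcp_pos"]-[p[0],p[1],0]))
E
```

```text
tcp [[434.0241 378.1934]]
0 [[266.0, 398.0], [458.0, 372.0], [500.0, 384.0], [546.0, 378.0]]
0.1 [[266.0, 398.0], [460.0, 357.0], [506.0, 366.0], [552.0, 356.0]]
0.2 [[266.0, 398.0], [461.0, 343.0], [508.0, 348.0], [555.0, 334.0]]
0.3 [[266.0, 398.0], [459.0, 329.0], [509.0, 329.0], [556.0, 313.0]]
0.4 [[266.0, 398.0], [455.0, 315.0], [507.0, 312.0], [553.0, 292.0]]
0.776 [[266.0, 398.0], [424.0, 272.0], [478.0, 253.0], [518.0, 221.0]]
rail-frame tcp [0.0051 0.2138 0.1991]
```

The lever is at about 0.32 rad. Contact is about 24 mm higher up the tool than the TCP figure suggests, so roughly 18 mm is left to push.

>>> {"api": "step_arm", "payload": {"moves": [0,0,0,0,0,0.012,1,0,0,0,0,0,0.012,1,0,0,0,0,0,0.012,1,0,0,0,0,0,0.006,1,0,0,0,0,0,0,1]}}

```text
t: 15.75
tcp_pos: [0.6008, 0.2193, 0.1862]
ee_rot: [-0.0, -0.692, 0.722, 0.0]
force: [0.3, -0.4, 0.7]
opening: 0.0003
grip_force: 0.4
```

>>> {"api": "step_arm", "payload": {"moves": [0,0,0,0,0,0.006,1,0,0,0,0,0,0.006,1,0,0,0,0,0,0,1]}}

```text
t: 16.05
tcp_pos: [0.601, 0.2194, 0.183]
ee_rot: [-0.0, -0.692, 0.722, 0.0]
force: [0.1, 0.1, 0.3]
opening: 0.0004
grip_force: 0.7
```

I've used all 10 picture views, so I'll track the red tip by code instead.

```bash
cat > red.py <<'E'
from h import *
np.set_printoptions(precision=3,suppress=True)
S=viewer.camera_params("scene"); p=[.5868,.0059,-.0421]
im=viewer.capture("scene"); h=cv2.cvtColor(im,cv2.COLOR_BGR2HSV)
m=(((h[...,0]<6)|(h[...,0]>172))&(h[...,1]>170)&(h[...,2]>60)); m[:, :335]=0; m[:,390:]=0; m[:165]=0; m[225:]=0
v,u=np.nonzero(m); print("red n",len(u),"u",u.min(),u.max(),"v",v.min(),v.max(),"c",u.mean(),v.mean())
for c in range(u.min(),u.max()+1): print(c,v[u==c].min(),v[u==c].max(),end="; ")
print()
for a in(0,.1,.2,.3,.776):
  print(a,proj(place(p,[[.0046+dx,.1597+d*np.cos(a)-k*np.sin(a),.2+d*np.sin(a)+k*np.cos(a)] for d,k,dx in((.062,-.008,.011),(.092,-.008,.011),(.062,.008,.011),(.092,.008,.011),(.092,.008,-.011))]),S).round(1).tolist())
# darkness mask: gripper lowest pixels near lever
g=(im.max(2)<45); g[:,:335]=0; g[:,390:]=0; print("dark bottom by col",{c:int(np.nonzero(g[:215,c])[0].max()) for c in range(345,380,3) if g[:215,c].any()})
s=telemetry.read_state(); print(s["t"],s["tcp_pos"],s["force"],"tcp px",proj(s["tcp_pos"],S))
E
python3 red.py
```

```text
red n 16 u 364 372 v 207 209 c 367.3125 207.75
364 208 209; 365 208 209; 366 207 209; 367 207 208; 368 207 208; 369 207 208; 370 207 207; 371 207 207; 372 207 207; 
0 [[362.4, 215.3], [374.6, 213.6], [363.4, 210.2], [375.9, 208.5], [372.1, 202.3]]
0.1 [[363.0, 213.3], [375.5, 210.6], [363.4, 208.2], [376.0, 205.6], [372.2, 199.4]]
0.2 [[363.3, 211.3], [375.9, 207.7], [363.1, 206.4], [375.8, 202.7], [372.0, 196.6]]
0.3 [[363.4, 209.3], [376.0, 204.8], [362.5, 204.6], [375.2, 200.0], [371.4, 193.8]]
0.776 [[360.3, 201.0], [371.0, 192.6], [356.3, 197.8], [367.0, 189.2], [363.2, 183.1]]
dark bottom by col {345: 174, 348: 177, 351: 183, 354: 185, 357: 205, 360: 205, 363: 206, 366: 206, 369: 206, 372: 205, 375: 205, 378: 205}
16.1 [0.601 0.219 0.183] [ 0.889 -0.453  0.863] tcp px [[356.881 215.519]]
```

>>> {"api": "step_arm", "payload": {"moves": [0,0,0,0,0,-0.03,1,0,0,0,0,0,-0.08,1,0,0,0,0,0,-0.12,1,0,0,0,0,0,-0.14,1,0,0,0,0,0,-0.12,1,0,0,0,0,0,-0.05,1,0,0,0,0,0,0,1]}}

```text
t: 16.8
tcp_pos: [0.6018, 0.2193, 0.3485]
ee_rot: [0.003, -0.692, 0.722, -0.001]
force: [0.0, -0.4, 0.4]
opening: 0.0009
grip_force: 0.0
```

```bash
python3 red.py; python3 - <<'E'
from h import *
im=viewer.capture("top"); h=cv2.cvtColor(im,cv2.COLOR_BGR2HSV); m=((h[...,0]<6)|(h[...,0]>172))&(h[...,1]>150)&(h[...,2]>60)
n,l,st,c=cv2.connectedComponentsWithStats(m.astype(np.uint8)); print([(st[i].tolist(),c[i].round(1).tolist()) for i in range(1,n) if st[i,4]>8])
E
```

```text
red n 93 u 362 374 v 199 209 c 368.13978494623655 203.9784946236559
362 202 203; 363 201 204; 364 201 209; 365 201 209; 366 201 208; 367 200 208; 368 200 208; 369 200 208; 370 200 207; 371 199 207; 372 200 207; 373 202 206; 374 203 206; 
0 [[362.4, 215.3], [374.6, 213.6], [363.4, 210.2], [375.9, 208.5], [372.1, 202.3]]
0.1 [[363.0, 213.3], [375.5, 210.6], [363.4, 208.2], [376.0, 205.6], [372.2, 199.4]]
0.2 [[363.3, 211.3], [375.9, 207.7], [363.1, 206.4], [375.8, 202.7], [372.0, 196.6]]
0.3 [[363.4, 209.3], [376.0, 204.8], [362.5, 204.6], [375.2, 200.0], [371.4, 193.8]]
0.776 [[360.3, 201.0], [371.0, 192.6], [356.3, 197.8], [367.0, 189.2], [363.2, 183.1]]
dark bottom by col {345: 92, 348: 93, 351: 92, 354: 102, 357: 105, 360: 101, 363: 112, 366: 139, 369: 143, 372: 143, 375: 142, 378: 142}
16.85 [0.601 0.219 0.346] [ 0.479  0.362 -0.928] tcp px [[368.202 158.224]]
[([141, 110, 15, 11, 144], [147.6, 115.2]), ([66, 154, 54, 15, 353], [93.0, 161.2])]
```

```bash
python3 - <<'E'
from h import *
np.set_printoptions(precision=4,suppress=True)
S=viewer.camera_params("scene");T=viewer.camera_params("top"); p=[.5868,.0059,-.0421]
def hullcen(a,c,py,px=.0046,z0=.2):
    P=place(p,[[px+x,py+d*np.cos(a)-k*np.sin(a),z0+d*np.sin(a)+k*np.cos(a)] for x in(-.011,.011) for d in(.062,.092) for k in(-.008,.008)])
    m=cv2.moments(cv2.convexHull(proj(P,c).astype(np.float32))); return np.array([m["m10"],m["m01"]])/m["m00"]
# measured centroids: now, and in the first raw images
def red(im,lo,hi,t):
    h=cv2.cvtColor(im,cv2.COLOR_BGR2HSV); m=((h[...,0]<6)|(h[...,0]>172))&(h[...,1]>150)&(h[...,2]>60)
    k=np.zeros_like(m);k[lo[1]:hi[1],lo[0]:hi[0]]=m[lo[1]:hi[1],lo[0]:hi[0]];v,u=np.nonzero(k);return np.array([u.mean(),v.mean()])
sc=viewer.capture("scene");tp=viewer.capture("top")
o=[red(cv2.imread("scene_raw.png"),(340,170),(390,225),0),red(cv2.imread("top_raw.png"),(135,95),(170,130),0),red(sc,(340,170),(390,225),0),red(tp,(135,95),(170,130),0)]
print(o)
f=lambda q:np.r_[hullcen(q[0],S,q[2],q[3])-o[0],hullcen(q[0],T,q[2],q[3])-o[1],hullcen(q[1],S,q[2],q[3])-o[2],hullcen(q[1],T,q[2],q[3])-o[3]]
r=least_squares(f,[.77,.2,.16,.005],diff_step=1e-3);print(r.x,r.fun)
E
```

```text
[array([361.4034, 191.7227]), array([153.6149, 110.0541]), array([368.0198, 204.0396]), array([147.5586, 115.1241])]
[0.8001 0.1857 0.1611 0.0038] [ 0.3973 -0.3013  0.1246 -0.0849  0.2136 -0.1006  0.446   0.1059]
```

```bash
python3 - <<'E'
from h import *
S=viewer.camera_params("scene"); im=viewer.capture("scene"); b=cv2.imread("scene_raw.png")
d=np.abs(im.astype(int)-b).max(2)
for v in range(126,182,2): print(v,"".join("#" if (x>40) else ("+" if x>20 else ".") for x in d[v,335:400]), im[v,368])
s=telemetry.read_state(); t=s["tcp_pos"]; print(t,proj([t,t+[0,0,.019],t+[0,0,.07],t+[.095,0,.07]],S).round(1).tolist())
E
```

```text
126 ................................################################# [20 25 25]
128 ...............................+################################# [21 21 23]
130 ...............................################################## [20 18 16]
132 ...............................################################## [25 22 21]
134 ...............................################################## [22 22 20]
136 ..............................################################### [28 25 23]
138 ..............................#################+................. [22 20 23]
140 ..............................###############.................... [23 23 20]
142 .............................+##############..................... [18 14 14]
144 ...............................+############..................... [19 21 17]
146 ................................#######.......................... [52 69 85]
148 ................................................................. [114 152 177]
150 ................................................................. [117 157 184]
152 .....................................
[... 606 characters left out ...]
.......... [ 61  93 130]
168 ................................................................. [ 57  85 122]
170 ................................................................. [ 51  81 113]
172 ................................................................. [ 46  72 101]
174 ................................................................. [46 69 97]
176 ................................................................. [43 65 92]
178 ................................................................. [50 61 78]
180 ................................................................. [80 77 74]
[0.60039073 0.21902678 0.3431897 ] [[367.8, 159.2], [369.3, 151.5], [373.5, 129.8], [396.8, 156.4]]
```

The silhouette shows the closed fingertips about 33 mm above the reported TCP, which explains the shortfall; the lever is at 0.19 rad. I'll check blue's height by code and then push further.

```bash
python3 - <<'E'
from h import *
S=viewer.camera_params("scene"); im=viewer.capture("scene"); p=[.5868,.0059,-.0421]
h=cv2.cvtColor(im,cv2.COLOR_BGR2HSV); m=(h[...,0]>105)&(h[...,0]<125)&(h[...,1]>150)&(h[...,2]>50)
for v in range(192,240): 
    u=np.nonzero(m[v,225:300])[0]+225
    if len(u): print(v,u.min(),u.max(),end="; ")
print()
for z in(.220,.232): print(z,proj(place(p,[[-.0185+a,-.0245+b,z+c] for a,b,c in((-.006,-.015,.03),(-.006,.015,.03),(.006,-.015,.03),(.006,.015,.03),(.0025,-.055,-.03),(.0025,.055,-.03))]),S).round(1).tolist())
E
```

```text
199 253 259; 200 249 260; 201 249 260; 202 249 260; 203 249 260; 204 249 260; 205 249 260; 206 249 260; 207 249 260; 208 249 260; 209 249 260; 210 249 260; 211 249 260; 212 250 260; 213 250 260; 214 250 260; 215 250 260; 216 250 260; 217 250 260; 218 250 277; 219 250 277; 220 250 277; 221 250 277; 222 270 277; 223 234 277; 224 233 274; 225 233 242; 226 233 242; 227 233 242; 228 233 242; 229 233 237; 
0.22 [[247.3, 199.4], [260.6, 197.7], [248.1, 202.9], [261.5, 201.2], [231.5, 223.8], [278.6, 217.5]]
0.232 [[247.1, 195.2], [260.5, 193.5], [247.9, 198.7], [261.5, 197.0], [231.2, 220.0], [278.7, 213.7]]
```

>>> {"api": "step_arm", "payload": {"moves": [0,0,0,0,0,0.06,1,0,0,0,0,0,0.12,1,0,0,0,0,0,0.12,1,0,0,0,0,0,0.12,1,0,0,0,0,0,0.08,1,0,0,0,0,0,0.03,1,0,0,0,0,0,0.01,1,0,0,0,0,0,0.01,1,0,0,0,0,0,0,1]}}

```text
t: 18.0
tcp_pos: [0.6018, 0.2198, 0.1816]
ee_rot: [0.001, -0.692, 0.722, -0.0]
force: [-0.3, -0.6, -1.1]
opening: 0.0007
grip_force: 0.0
```

Blue is home: the plate and grip edges match z = 220 mm. Push the lever further.

>>> {"api": "step_arm", "payload": {"moves": [0,0,0,0,0,0.01,1,0,0,0,0,0,0.01,1,0,0,0,0,0,0,1,0,0,0,0,0,0,1]}}

```text
t: 18.4
tcp_pos: [0.6018, 0.2198, 0.1749]
ee_rot: [0.001, -0.692, 0.722, -0.0]
force: [1.5, 0.7, 3.5]
opening: 0.0009
grip_force: 1.3
```

>>> {"api": "step_arm", "payload": {"moves": [0,0,0,0,0,0.01,1,0,0,0,0,0,0,1,0,0,0,0,0,0,1]}}

```text
t: 18.7
tcp_pos: [0.6011, 0.2193, 0.171]
ee_rot: [-0.0, -0.692, 0.722, -0.0]
force: [1.4, 1.6, 3.2]
opening: 0.0003
grip_force: 1.1
```

>>> {"api": "step_arm", "payload": {"moves": [0,0,0,0,0,0.01,1,0,0,0,0,0,0,1,0,0,0,0,0,0,1]}}

```text
t: 19.0
tcp_pos: [0.6013, 0.2195, 0.1697]
ee_rot: [0.001, -0.692, 0.722, -0.0]
force: [-1.2, 1.4, 8.3]
opening: 0.0004
grip_force: 3.6
```

>>> {"api": "step_arm", "payload": {"moves": [0,0,0,0,0,0.01,1,0,0,0,0,0,0,1,0,0,0,0,0,0,1]}}

```text
t: 19.3
tcp_pos: [0.6015, 0.2195, 0.1693]
ee_rot: [0.002, -0.693, 0.721, -0.001]
force: [-4.5, 0.7, 14.3]
opening: 0.0004
grip_force: 7.6
```

```bash
python3 red.py | grep -v "^[0-9]*\.*[0-9]* \[\["
```

```text
red n 14 u 363 373 v 212 213 c 367.7857142857143 212.42857142857142
363 213 213; 364 213 213; 365 213 213; 366 212 213; 367 212 213; 368 212 213; 369 212 212; 370 212 212; 371 212 212; 372 212 212; 373 212 212; 
dark bottom by col {345: 179, 348: 177, 351: 189, 354: 206, 357: 210, 360: 209, 363: 212, 366: 211, 369: 211, 372: 210, 375: 210, 378: 209}
19.35 [0.602 0.22  0.169] [-5.279  2.136 15.543] tcp px [[356.249 219.867]]
```

The lever is on its stop: the force climbs to 15 N and the red edge is level. Rise clear and verify.

>>> {"api": "step_arm", "payload": {"moves": [0,0,0,0,0,-0.03,1,0,0,0,0,0,-0.08,1,0,0,0,0,0,-0.12,1,0,0,0,0,0,-0.12,1,0,0,0,0,0,-0.12,1,0,0,0,0,0,-0.05,1,0,0,0,0,0,0,1,0,0,0,0,0,0,1,0,0,0,0,0,0,1]}}

```text
t: 20.25
tcp_pos: [0.6001, 0.2189, 0.3186]
ee_rot: [-0.002, -0.692, 0.722, 0.001]
force: [0.3, -0.1, 0.3]
opening: 0.0003
grip_force: 0.0
```

```bash
python3 red.py
```

```text
red n 84 u 362 373 v 205 213 c 367.9047619047619 208.95238095238096
362 206 206; 363 206 213; 364 206 213; 365 206 213; 366 205 213; 367 205 213; 368 205 213; 369 205 212; 370 205 212; 371 205 212; 372 206 212; 373 208 212; 
0 [[362.4, 215.3], [374.6, 213.6], [363.4, 210.2], [375.9, 208.5], [372.1, 202.3]]
0.1 [[363.0, 213.3], [375.5, 210.6], [363.4, 208.2], [376.0, 205.6], [372.2, 199.4]]
0.2 [[363.3, 211.3], [375.9, 207.7], [363.1, 206.4], [375.8, 202.7], [372.0, 196.6]]
0.3 [[363.4, 209.3], [376.0, 204.8], [362.5, 204.6], [375.2, 200.0], [371.4, 193.8]]
0.776 [[360.3, 201.0], [371.0, 192.6], [356.3, 197.8], [367.0, 189.2], [363.2, 183.1]]
dark bottom by col {345: 105, 348: 105, 351: 101, 354: 117, 357: 121, 360: 126, 363: 130, 366: 156, 369: 155, 372: 155, 375: 154, 378: 148}
20.3 [0.6   0.219 0.319] [-0.5   -0.767 -0.573] tcp px [[365.828 168.602]]
```

```bash
python3 -c "
from workcell import robot; print(robot.sign_off())"
```

```text
the job is handed in; nothing more can be done
None
```

The blue carrier was held until its hook reached the pocket floor (grip at about 220 mm) and then released. The brake lever is down on its stop, the orange carrier was left alone, and the job was handed in at about 20 s; sign-off gave no verdict.

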